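Make up two enamelling class kits

ROBOT

A 6-joint arm with a two-finger parallel gripper is mounted at the origin on the work surface. World frame = base frame: x ahead of the robot, y to its left, z up, the work surface at z = 0. Lengths are in m, angles in rad, forces in N, time in s.
With the tool pointing down it reaches from about 0.4 to 0.925 m from the base axis. Payload 12.5 kg.
Tool frame: the origin (TCP) lies at the very end of the fingers, on their centre line; the grasp point (between the pads) lies 19 mm behind it (env.pinch_z is the distance from the TCP to the grasp point, in m); z points along the fingers, y is the line along which they close (so a half turn about z gives the same grasp; the last joint's range is limited). The gripper opens to 95 mm and grips with 3 to 60 N. Pads are 20 mm wide; open, the fingers measure 119 mm over their backs; the gripper's body (75 mm by 180 mm) begins 59 mm behind the grasp point.
Start: joints at [1.102, 0.491, 1.559, -0, 1.092, -0.106], TCP at [0.222, 0.584, 0.215] pointing down, gripper open.
Joint ranges: [-3.1, 3.1], [-0.84, 2.19], [0.05, 2.79], [-1.13, 4.28], [0.06, 2.93], [-2.69, 2.69]. Speed limits (rad/s): [2.22, 2.22, 2.79, 3.14, 3.14, 3.14].

INTERFACE

Orientations are given as a 3x3 rotation matrix whose columns are the frame's x, y, z axes.
In Python, from station import env gives the robot as it stands.
- The arm moves only by the tool arm_command, never from a script. Its argument "plan" is a list of rows, each an object of numbers: "tx", "ty", "tz": the shift along the tool's x, y, z in cm; "turn": the turn about the tool's z in degrees; "hand": the opening, from 0 (shut) to 1 (fully open). A call has 1 to 20 rows; each row shifts and turns the commanded pose from where the row before left it, along the tool's axes as they then stand; what a row does not reach is not made up. A row lasts 1/8 s, in which the tool goes at most 62.5 mm and 10.7 degrees, less where a joint would pass 70% of its speed; a pose out of reach is approached as far as the arm can. A call with a gripper value outside its range is refused whole. The fingers move at their own pace and stop on an object; "grip_force" is the grip in N (left out, the last holds). Time passes only in rows, so rows that do not move let the fingers close. It gives the time, the measured TCP pose, the force, the opening and the grip force at its end, in the units of the state.
- env.state(): the state, without advancing time (a new reading comes with each control period).
- env.get_image(name): name is "side" or "top" or "wrist"; returns a dict with "pixels" (420x560x3 uint8, blue, green, red), "camera_matrix" (3x3 intrinsics, pixels), "T" (4x4, takes a point from camera to world coordinates); the wrist camera has in their place "mount" (4x4, takes a point from camera to tool coordinates, whose origin is the TCP and whose axes are the flange's). Camera axes: x right, y down, z forward; pixel columns grow to the right and rows downward; lengths in m; the calibration is good to about 2 mm. A picture is of the moment at which its call begins: read the wrist's pose just before it. There is no depth.
- env.finish_job(): hands the job in; it is judged then, once.
The state is a dict: "time_s": time; "qpos": joint angles; "qd": joint speeds; "effort": joint torques, N m; "ee_pos": TCP position; "orientation": TCP orientation; "ft_force": force on the tool from outside, world axes, zero at the start; "wrist_torque": the same for the moment, N m; "finger_gap": finger opening in m; "finger_force": force on a finger pad.
Only numpy, scipy, OpenCV 4.12 (cv2) and the standard library are available. Lean on these libraries where they do the work, as an engineer would, in place of code of your own. Each camera call takes 0.05 s, during which the arm holds its last target. There are 200 camera calls.

TASK

Make up two enamelling kits from the stock in the middle of the bench: on the blue tray stand the red-capped jar on the round mark and lay the red heart on the square mark; on the yellow tray stand the blue-capped jar on the round mark and the steel trivet on the square mark, with the copper dish level and centred on top of the trivet, open side up. Centre each thing on its mark and set it down gently, never dropping it, and leave the green-capped jar, the black heart and the white cup where they are.

Things in the scene. Friction and masses are not known exactly. Their poses are not given: they have to be found in the camera images.
- blue_tray: Shallow blue tray, fixed, 140 mm (x) by 200 mm (y). Origin at the centre of its underside, z up, yaw within 0.35 rad of the robot's axes. Floor 4 mm above the table; rim 4 mm wide, 7 mm high. Two flat white marks on its floor: round (60 mm across) at x = 0, y = -48 mm; square (56 mm) at x = 0, y = +48 mm. The trays may swap sides. Gets the red-capped jar and red heart.
- yellow_tray: Shallow yellow tray, fixed, 140 mm (x) by 200 mm (y). Origin at the centre of its underside, z up, yaw within 0.35 rad of the robot's axes. Floor 4 mm above the table; rim 4 mm wide, 7 mm high. Two flat white marks on its floor: round (60 mm across) at x = 0, y = -48 mm; square (56 mm) at x = 0, y = +48 mm. The trays may swap sides. Gets the blue-capped jar, trivet and dish.
- red_jar: Small glass screw jar with a white paper label and a red cap; 40 mm diameter, 52 mm tall including the cap, standing upright, about 90 g. Origin at the centre of its underside, z up. Goes on the round mark of the blue tray.
- blue_jar: Small glass screw jar with a white paper label and a blue cap; 40 mm diameter, 52 mm tall including the cap, standing upright, about 90 g. Origin at the centre of its underside, z up. Goes on the round mark of the yellow tray.
- red_heart: Flat red cast-glass heart, 12 mm thick, 44 mm long and 48 mm wide, lying flat, about 45 g. Origin at the centre of its underside (middle of its length and width). +x points from the tip to the notch: tip at x = -22 mm, lobes to x = +22 mm; y is across the heart, and it is widest (48 mm) at x = +8 mm. Goes, lying flat, on the square mark of the blue tray; any yaw will do.
- trivet: Dark steel firing trivet, H-shaped seen from above: two upright plates 36 mm long (its x), 4 mm thick and 24 mm high, their outer faces 34 mm apart (its y), joined by a 4 mm web 16 mm high in the middle. About 90 g. Origin at the centre of its underside, z up. Goes upright on the square mark of the yellow tray; any yaw will do.
- copper_dish: Small round copper dish blank, open side up: 46 mm across the rim, 42 mm across its flat base, 12 mm high, walls 3 mm, about 60 g. Origin at the centre of its underside, z up. Goes on top of the trivet (24 mm above the trivet's underside), level and centred, open side up.
- green_jar: Small glass screw jar with a white paper label and a green cap; 40 mm diameter, 52 mm tall including the cap, standing upright, about 90 g. Origin at the centre of its underside, z up. Bystander: not part of any kit, leave it where it is.
- black_heart: Flat black cast-glass heart, 12 mm thick, 44 mm long and 48 mm wide, lying flat, about 45 g. Origin at the centre of its underside (middle of its length and width). +x points from the tip to the notch: tip at x = -22 mm, lobes to x = +22 mm; y is across the heart, and it is widest (48 mm) at x = +8 mm. Bystander: leave it where it is.
- white_cup: White ceramic cup without a handle, 48 mm across the rim, 42 mm tall, open at the top, empty. Origin at the centre of its underside, z up. Bystander: leave it where it is.
There are look-alikes about, which are no part of the job. Of the things that look like the red_heart, the largest one is meant. Of the things that look like the trivet, take the one that is farthest to the robot's right at the start.

How it is judged:
By the outcome, as a careful person would: the job done as asked, in the order asked, and still so for the second after the job is handed in, with the robot touching nothing.
It also fails if it takes over 118 s, if anything falls off the work surface, if the arm or the gripper's body presses on something with over 40 N, if the wrist force passes 120 N, or if a joint passes its speed limit or range.

## Working session

There is one attempt and no reset: what is moved stays moved. The work goes in short steps, Python scripts to look and compute and a tool call to move; the robot and the scene stay as the last step left them, time stands still between calls to the robot, and variables do not carry over. Pictures are saved under pics/ and viewed, at most 14 in all, crops included, and the job is handed in when it is done.

Besides the shell and the picture viewer there is one more tool, called after ">>>" in YAML: its name, and indented under it one key for each argument. arm_command: Moves the arm, as the interface text tells. Its arguments: {"type":"object","properties":{"plan":{"type":"array","items":{"type":"object","properties":{"tx":{"type":"number"},"ty":{"type":"number"},"tz":{"type":"number"},"turn":{"type":"number"},"hand":{"type":"number"}}}},"grip_force":{"type":"number"}},"required":["plan"]}

```bash
mkdir -p pics; ls; python3 - <<'E'
from station import env
import cv2,numpy as np
s=env.state();print(s['time_s'],s['ee_pos'],np.round(s['orientation'],3),s['finger_gap'])
for n in ['top','side']:
    g=env.get_image(n);cv2.imwrite(f'pics/{n}0.png',g['pixels']);print(n,g['camera_matrix'],np.round(g['T'],3))
g=env.get_image('wrist');print(g['mount'])
E
```

```text
pics
0.0 [0.22166031 0.58409416 0.21405524] [[-0.935  0.355 -0.001]
 [ 0.355  0.935 -0.001]
 [ 0.    -0.001 -1.   ]] 0.09520455237915944
top [[429.94707007   0.         274.00685971]
 [  0.         429.94707007 214.92239018]
 [  0.           0.           1.        ]] [[-0.015 -0.98   0.196  0.31 ]
 [-1.     0.016  0.004 -0.012]
 [-0.007 -0.196 -0.981  1.043]
 [ 0.     0.     0.     1.   ]]
side [[403.07247296   0.         277.79855677]
 [  0.         403.07247296 210.22673122]
 [  0.           0.           1.        ]] [[-0.865 -0.371  0.338  0.271]
 [-0.501  0.615 -0.609  0.466]
 [ 0.018 -0.696 -0.718  0.579]
 [ 0.     0.     0.     1.   ]]
[[ 1.05796878e-03 -9.62373581e-01 -2.71727752e-01  7.72564441e-02]
 [ 9.99999388e-01  9.30027921e-04  5.99621613e-04  2.93878760e-04]
 [-3.24345603e-04 -2.71728220e-01  9.62373976e-01 -1.70757872e-01]
 [ 0.00000000e+00  0.00000000e+00  0.00000000e+00  1.00000000e+00]]
```

View pics/top0.png

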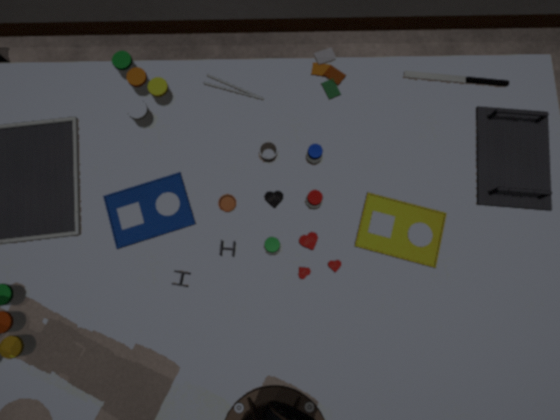

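View pics/side0.png

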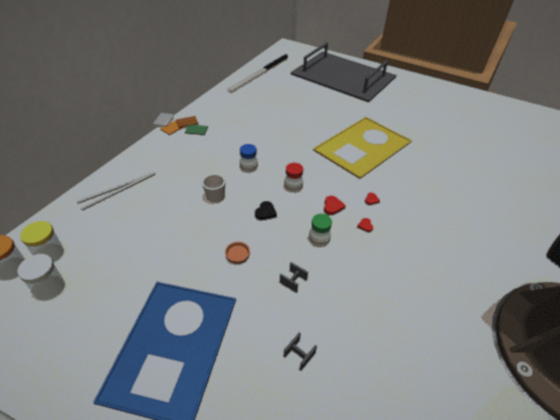

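The pictures show red heart candidates in the top view at (309,241), (303,271) and (334,266); the first looks largest. The trivet candidates are at (228,248) and (181,278). Image right is the robot's right (-y), so the one at (228,248) is meant. I'll confirm both in one enlarged crop and take coarse positions.

```bash
cat > h.py <<'E'
from station import env
import cv2,numpy as np
def shot(n):
    s=env.state(); g=env.get_image(n)
    if n=='wrist':
        W=np.eye(4);W[:3,:3]=s['orientation'];W[:3,3]=s['ee_pos'];T=W@g['mount']
    else: T=g['T']
    return g['pixels'],g['camera_matrix'],T
def w(uv,z,K,T):
    d=T[:3,:3]@np.linalg.solve(K,[uv[0],uv[1],1]);p=T[:3,3];return p+d*(z-p[2])/d[2]
def pix(P,K,T):
    c=np.linalg.inv(T)@np.r_[P,1];u=K@c[:3];return u[:2]/u[2]
COL={'red':[(0,140,40),(6,255,255),(172,140,40),(180,255,255)],'blue':[(105,130,30),(130,255,255)],'yellow':[(25,130,40),(35,255,255)],
'green':[(45,100,30),(85,255,255)],'copper':[(6,90,60),(18,220,255)],'black':[(0,0,0),(180,110,60)]}
def blobs(im,c,amin=30):
    hsv=cv2.cvtColor(im,cv2.COLOR_BGR2HSV);r=COL[c];m=sum(cv2.inRange(hsv,r[i],r[i+1]) for i in range(0,len(r),2)).astype(np.uint8)
    return [k for k in cv2.findContours(m,cv2.RETR_EXTERNAL,cv2.CHAIN_APPROX_NONE)[0] if cv2.contourArea(k)>amin]
E
python3 - <<'E'
from h import *
im,K,T=shot('top')
Z={'red':.03,'blue':.03,'yellow':.007,'green':.052,'copper':.012,'black':.012}
for c in COL:
    for k in blobs(im,c,25):
        (x,y),s,a=cv2.minAreaRect(k)
        if 100<x<450 and 120<y<300: print(c,np.round((x,y)),cv2.contourArea(k),np.round(s,1),np.round(a),np.round(w((x,y),Z[c],K,T),3))
print(env.get_image('wrist')['camera_matrix'])
for n,uv,z in [('cup',(268,151),.042),('bjar',(315,151),.052),('rjar',(315,198),.052),('triv',(228,248),.02),('triv2',(181,278),.02)]: print(n,np.round(w(uv,z,K,T),3))
cr=cv2.resize(im[185:295,160:350],None,fx=4.2,fy=4.2,interpolation=cv2.INTER_CUBIC)
cv2.imwrite('pics/crop.png',np.clip(cr.astype(float)*1.6,0,255).astype(np.uint8))
E
```

```text
red [304. 272.] 64.5 [ 9. 10.] 90.0 [ 0.374 -0.076  0.03 ]
red [335. 264.] 62.0 [9.2 9.2] 45.0 [ 0.393 -0.148  0.03 ]
red [308. 239.] 165.5 [15.4 15.4] 22.0 [ 0.453 -0.087  0.03 ]
red [314. 198.] 136.5 [13. 13.] 90.0 [ 0.554 -0.106  0.03 ]
blue [148. 210.] 4121.5 [53.  81.7] 73.0 [0.529 0.296 0.03 ]
blue [315. 151.] 140.5 [13.  13.9] 27.0 [ 0.672 -0.11   0.03 ]
yellow [401. 230.] 4310.5 [83.3 54.6] 15.0 [ 0.476 -0.316  0.007]
green [272. 244.] 145.0 [13. 13.] 90.0 [ 0.438 -0.001  0.052]
copper [227. 203.] 194.5 [15.7 16.1] 63.0 [0.548 0.108 0.012]
black [182. 278.] 26.0 [13. 13.] 90.0 [0.368 0.213 0.012]
black [227. 248.] 33.5 [14.1 13.1] 4.0 [0.437 0.106 0.012]
black [312. 205.] 27.0 [13.3  6.6] 18.0 [ 0.539 -0.1    0.012]
black [274. 197.] 192.5 [16.3 15.6] 45.0 [ 0.562 -0.007  0.012]
black [313. 160.] 36.0 [13.3  8.4] 13.0 [ 0.656 -0.106  0.012]
black [268. 147.] 70.0 [ 8.7 14.3] 86.0 [0.691 0.006 0.012]
[[339.00760518   0.         274.42813088]
 [  0.         339.00760518 210.99607578]
 [  0.           0.           1.        ]]
cup [0.67  0.005 0.042]
bjar [ 0.664 -0.109  0.052]
rjar [ 0.547 -0.105  0.052]
triv [0.436 0.104 0.02 ]
triv2 [0.366 0.215 0.02 ]
```

View pics/crop.png

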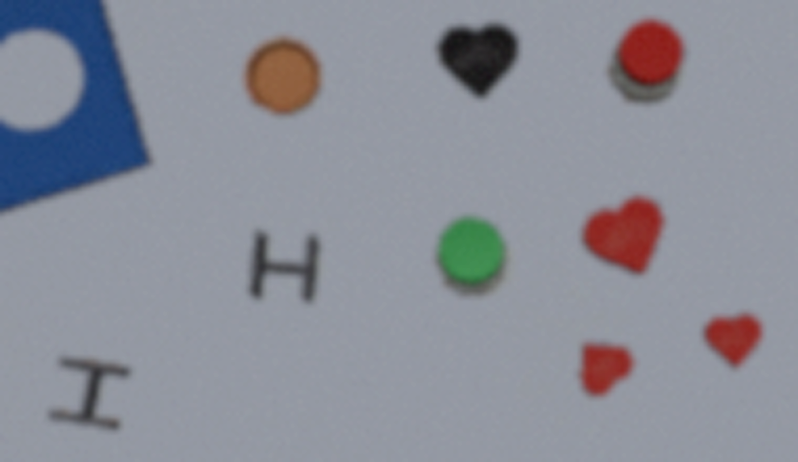

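The crop confirms it: the largest heart is at top-view pixel (309,241). The right-hand trivet is at (228,248), with world y = +0.10 against +0.21 for the other. I'll move over the stock with the tool axes square to the world.

>>> arm_command:
  plan:
    - {"turn":-10.4}
    - {"turn":-10.4}
    - {"tx":-2.8,"ty":-5.5}
    - {"tx":-2.8,"ty":-5.5}
    - {"tx":-2.8,"ty":-5.5}
    - {"tx":-2.8,"ty":-5.5}
    - {"tx":-2.8,"ty":-5.5}
    - {"tx":-2.8,"ty":-5.5}
    - {"tx":-2.8,"ty":-5.5}
    - {"tx":-2.8,"ty":-5.5}
    - {"tx":-2.8,"ty":-5.5}
    - {"tx":-2.8,"ty":-5.5}
    - {"tx":-2.8,"ty":-5.5}
    - {}
    - {}
    - {}

```text
invalid input
```

```bash
python3 - <<'E'
from h import *
s=env.state();print(s['time_s'],np.round(s['ee_pos'],4),np.round(s['orientation'],3),np.round(s['qpos'],2))
im,K,T=shot('wrist');cv2.imwrite('pics/w1.png',im)
Z={'red':.012,'blue':.052,'yellow':.007,'green':.052,'copper':.012,'black':.012}
for c in COL:
    for k in blobs(im,c,60):
        (x,y),sz=cv2.minEnclosingCircle(k);print(c,np.round((x,y)),cv2.contourArea(k),round(sz,1),np.round(w((x,y),Z[c],K,T),4))
E
```

```text
0.25 [0.2217 0.5842 0.2144] [[-0.935  0.355 -0.   ]
 [ 0.355  0.935 -0.   ]
 [ 0.    -0.    -1.   ]] [ 1.1   0.49  1.56  0.    1.09 -0.11]
blue [359. 203.] 1819.5 25.2 [0.2601 0.6619 0.052 ]
yellow [270. 195.] 1683.0 24.5 [0.2297 0.5758 0.007 ]
green [340. 282.] 1450.0 23.4 [0.3375 0.6168 0.052 ]
copper [401. 239.] 1729.5 25.1 [0.3329 0.7011 0.012 ]
copper [315. 233.] 1820.0 24.7 [0.2905 0.6096 0.012 ]
black [280. 263.] 67044.0 319.9 [0.3112 0.5573 0.012 ]
```

View pics/w1.png

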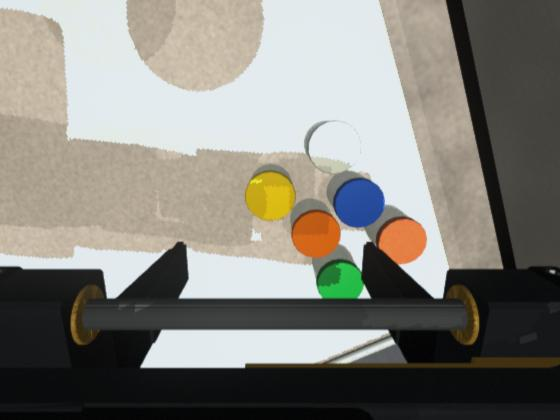

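The picture shows other caps near the start pose, with the fingers at (180,250) and (370,250), so the usable view is rows 0–240, the area under the camera. The call was probably refused for its empty rows. I'll repeat it with every field filled in.

>>> arm_command:
  plan:
    - {"tx":0,"ty":0,"tz":0,"turn":-10.4,"hand":1}
    - {"tx":0,"ty":0,"tz":0,"turn":-10.4,"hand":1}
    - {"tx":-3.15,"ty":-4.9,"tz":0,"turn":0,"hand":1}
    - {"tx":-3.15,"ty":-4.9,"tz":0,"turn":0,"hand":1}
    - {"tx":-3.15,"ty":-4.9,"tz":0,"turn":0,"hand":1}
    - {"tx":-3.15,"ty":-4.9,"tz":0,"turn":0,"hand":1}
    - {"tx":-3.15,"ty":-4.9,"tz":0,"turn":0,"hand":1}
    - {"tx":-3.15,"ty":-4.9,"tz":0,"turn":0,"hand":1}
    - {"tx":-3.15,"ty":-4.9,"tz":0,"turn":0,"hand":1}
    - {"tx":-3.15,"ty":-4.9,"tz":0,"turn":0,"hand":1}
    - {"tx":-3.15,"ty":-4.9,"tz":0,"turn":0,"hand":1}
    - {"tx":-3.15,"ty":-4.9,"tz":0,"turn":0,"hand":1}
    - {"tx":-3.15,"ty":-4.9,"tz":0,"turn":0,"hand":1}
    - {"tx":-3.15,"ty":-4.9,"tz":0,"turn":0,"hand":1}
    - {"tx":0,"ty":0,"tz":0,"turn":0,"hand":1}
    - {"tx":0,"ty":0,"tz":0,"turn":0,"hand":1}
  grip_force: 15

```text
time_s: 2.3
ee_pos: [0.5995, -0.0034, 0.2143]
orientation: [[-1.0, 0.0, -0.001], [0.0, 1.0, 0.0], [0.001, 0.0, -1.0]]
ft_force: [0.4, 0.2, -0.3]
finger_gap: 0.0951
finger_force: 0.0
```

```bash
python3 - <<'E'
from h import *
s=env.state();print(s['time_s'],np.round(s['ee_pos'],4),np.round(s['orientation'],3),np.round(s['qpos'],2))
im,K,T=shot('wrist');cv2.imwrite('pics/w1.png',im)
Z={'red':.012,'blue':.052,'yellow':.007,'green':.052,'copper':.012,'black':.012}
for c in COL:
    for k in blobs(im,c,60):
        (x,y),sz=cv2.minEnclosingCircle(k);print(c,np.round((x,y)),cv2.contourArea(k),round(sz,1),np.round(w((x,y),Z[c],K,T),4))
E
```

```text
2.3 [ 0.5995 -0.0034  0.2143] [[-1.     0.    -0.001]
 [ 0.     1.     0.   ]
 [ 0.001  0.    -1.   ]] [-0.12  0.46  1.62  0.    1.06 -1.69]
red [172. 147.] 1022.0 19.2 [ 0.5556 -0.114   0.012 ]
red [189.  43.] 1410.0 25.4 [ 0.4529 -0.0887  0.012 ]
blue [188. 258.] 114.5 11.5 [ 0.6677 -0.0949  0.052 ]
blue [170. 248.] 92.0 12.8 [ 0.6569 -0.1126  0.052 ]
blue [516. 138.] 11947.5 86.6 [0.5427 0.2303 0.052 ]
yellow [32. 84.] 6801.5 83.7 [ 0.4914 -0.2574  0.007 ]
green [154. 366.] 269.0 14.6 [ 0.8058 -0.1431  0.052 ]
green [278.  20.] 1369.5 23.0 [ 0.4418 -0.      0.052 ]
copper [379. 143.] 1315.0 21.6 [0.5507 0.1103 0.012 ]
black [280. 343.] 66107.5 289.6 [0.8037 0.004  0.012 ]
black [272. 152.] 1037.0 21.9 [ 0.5606 -0.0051  0.012 ]
black [397.  27.] 244.0 21.5 [0.4376 0.1192 0.012 ]
black [370.  24.] 179.5 22.2 [0.4348 0.0923 0.012 ]
```

View pics/w1.png

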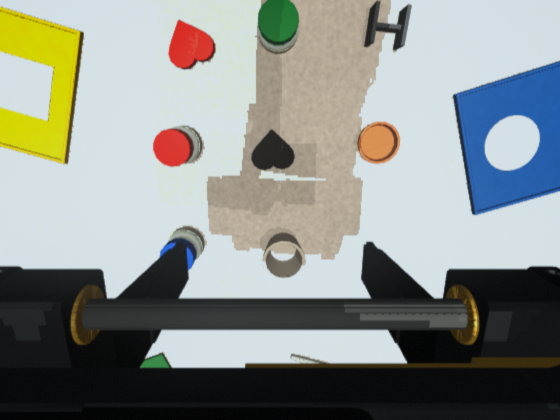

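The wrist view shows the red cap at (172,147), the red heart at (190,45), the trivet at (388,27), the dish at (379,143) and the blue tray's round mark at (512,142). The positions agree with the top view.

```bash
cat >> h.py <<'E'
def marks(im,K,T,c,z=.0045):
    hsv=cv2.cvtColor(im,cv2.COLOR_BGR2HSV);r=COL[c];m=cv2.inRange(hsv,r[0],r[1])
    ks,h=cv2.findContours(m,cv2.RETR_CCOMP,cv2.CHAIN_APPROX_NONE);o=[]
    for k,hh in zip(ks,h[0]):
        if hh[3]>=0 and cv2.contourArea(k)>200:
            P=np.array([w(q[0],z,K,T)[:2] for q in k]).astype(np.float32)*1000
            M=cv2.moments(P.reshape(-1,1,2));o.append((np.round([M['m10']/M['m00'],M['m01']/M['m00']],1),round(cv2.contourArea(P)),np.round(cv2.minAreaRect(P)[1:][1]),np.round(cv2.minAreaRect(P)[1],1)))
    return o
def planar(k,z,K,T):
    P=(np.array([w(q[0],z,K,T)[:2] for q in k])*1000).astype(np.float32);return P
E
python3 - <<'E'
from h import *
for n in ['top','wrist']:
    im,K,T=shot(n);print(n)
    for c in ['blue','yellow']:
        for o in marks(im,K,T,c): print(c,*o)
    for c,z in [('red',.052),('red',.012),('copper',.012),('black',.024)]:
        for k in blobs(im,c,30):
            P=planar(k,z,K,T);q,r=cv2.minEnclosingCircle(P)
            if 380<q[0]<680 and abs(q[1])<150: print(c,z,np.round(q,1),round(r,1),round(cv2.contourArea(P)))
E
```

```text
top
blue [522.5 348.8] 3962 17.0 [65.8 65.3]
yellow [ 464.2 -361.4] 3490 42.0 [67.  66.2]
yellow [ 491.1 -269.3] 3933 74.0 [65.2 65.4]
red 0.052 [ 389.8 -144.1] 12.5 320
red 0.052 [446.3 -93.6] 18.6 462
red 0.052 [ 549.1 -103.6] 17.3 700
red 0.012 [ 393.  -149.4] 13.0 346
red 0.012 [451.8 -96.9] 19.3 500
red 0.012 [ 558.8 -107.3] 18.0 758
wrist
blue [551.6 259.1] 3033 50.0 [62.4 62.1]
red 0.052 [ 552.2 -102.3] 18.1 957
red 0.052 [461.7 -78.9] 21.7 1039
red 0.012 [ 555.8 -114.4] 20.3 1200
red 0.012 [454.4 -88.1] 24.3 1303
copper 0.012 [550.2 109.9] 22.8 1511
black 0.024 [559.9  -4.9] 23.0 1145
black 0.024 [440.5 113.8] 19.3 203
black 0.024 [438.5  89.5] 18.9 146
```

>>> arm_command:
  plan:
    - {"tx":1.6,"ty":-3.3,"tz":0,"turn":0,"hand":0.75}
    - {"tx":1.6,"ty":-3.3,"tz":0,"turn":0,"hand":0.75}
    - {"tx":1.6,"ty":-3.3,"tz":2,"turn":0,"hand":0.75}
    - {"tx":0,"ty":0,"tz":5,"turn":0,"hand":0.75}
    - {"tx":0,"ty":0,"tz":5,"turn":0,"hand":0.75}
    - {"tx":0,"ty":0,"tz":4,"turn":0,"hand":0.75}
    - {"tx":0,"ty":0,"tz":3,"turn":0,"hand":0.75}
    - {"tx":0,"ty":0,"tz":1.2,"turn":0,"hand":0.75}
    - {"tx":0,"ty":0,"tz":0,"turn":0,"hand":0.75}
    - {"tx":0,"ty":0,"tz":0,"turn":0,"hand":0}
    - {"tx":0,"ty":0,"tz":0,"turn":0,"hand":0}
    - {"tx":0,"ty":0,"tz":0,"turn":0,"hand":0}
    - {"tx":0,"ty":0,"tz":0,"turn":0,"hand":0}
    - {"tx":0,"ty":0,"tz":0,"turn":0,"hand":0}
    - {"tx":0,"ty":0,"tz":0,"turn":0,"hand":0}
  grip_force: 15

```text
time_s: 4.32
ee_pos: [0.5521, -0.1027, 0.013]
orientation: [[-1.0, -0.0, 0.001], [-0.0, 1.0, -0.0], [-0.001, -0.0, -1.0]]
ft_force: [-1.0, 0.3, 6.0]
finger_gap: 0.0394
finger_force: 15.0
```

>>> arm_command:
  plan:
    - {"tx":0,"ty":0,"tz":-2,"turn":0,"hand":0}
    - {"tx":0,"ty":0,"tz":-4,"turn":0,"hand":0}
    - {"tx":0,"ty":0,"tz":-4,"turn":0,"hand":0}
    - {"tx":0,"ty":0,"tz":-4,"turn":0,"hand":0}
    - {"tx":-0.5,"ty":2.5,"tz":0,"turn":0,"hand":0}
    - {"tx":-1,"ty":5,"tz":0,"turn":0,"hand":0}
    - {"tx":-1,"ty":5,"tz":0,"turn":0,"hand":0}
    - {"tx":-1,"ty":5,"tz":0,"turn":0,"hand":0}
    - {"tx":-1,"ty":5,"tz":0,"turn":0,"hand":0}
    - {"tx":-1,"ty":5,"tz":0,"turn":0,"hand":0}
    - {"tx":-1,"ty":5,"tz":0,"turn":0,"hand":0}
    - {"tx":-0.3,"ty":3.7,"tz":0,"turn":0,"hand":0}
    - {"tx":0,"ty":0,"tz":0,"turn":0,"hand":0}
    - {"tx":0,"ty":0,"tz":0,"turn":0,"hand":0}

```text
time_s: 6.08
ee_pos: [0.6196, 0.2589, 0.1522]
orientation: [[-1.0, -0.0, -0.001], [-0.0, 1.0, -0.0], [0.001, -0.0, -1.0]]
ft_force: [0.2, 0.1, -0.2]
finger_gap: 0.0394
finger_force: 15.0
```

```bash
python3 - <<'E'
from h import *
s=env.state();e=np.array(s['ee_pos']);print(s['time_s'],np.round(e,4),s['finger_gap'],np.round(s['ft_force'],1))
im,K,T=shot('wrist');cv2.imwrite('pics/w2.png',im)
for o in marks(im,K,T,'blue'): print(*o)
for k in blobs(im,'red',60):
    P=planar(k,e[2]-.013+.052,K,T);q,r=cv2.minEnclosingCircle(P);print(np.round(q,1),round(r,1),cv2.boundingRect(k))
E
```

```text
6.075 [0.6196 0.2589 0.1522] 0.039352215885257474 [ 0.2  0.1 -0.2]
[551.8 258.8] 3027 0.0 [61.9 62.2]
[523.1 350.6] 3358 17.0 [59.  58.7]
[635.1 259.6] 8.3 (256, 330, 38, 5)
[614.9 259.4] 18.3 (233, 250, 83, 49)
```

View pics/w2.png

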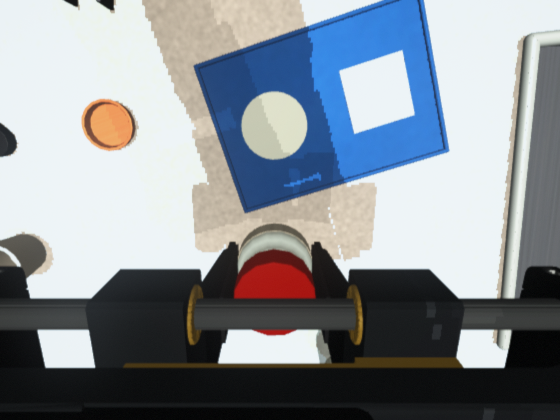

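The jar is held upright, with its cap at (274,292). The round mark is at (275,125) and the square at (377,92).

```bash
python3 - <<'E'
from h import *
e=np.array(env.state()['ee_pos']);im,K,T=shot('wrist')
ks=[k for k in blobs(im,'red',30) if k[:,0,1].max()>200]
P=np.vstack([planar(k,e[2]+.039,K,T) for k in ks]);q,r=cv2.minEnclosingCircle(P);print(np.round(q-e[:2]*1000,1),r)
E
```

```text
[-2.5  1.2] 20.516035079956055
```

>>> arm_command:
  plan:
    - {"tx":3.3,"ty":-0.08,"tz":0,"turn":0,"hand":0}
    - {"tx":3.23,"ty":0,"tz":2,"turn":0,"hand":0}
    - {"tx":0,"ty":0,"tz":4,"turn":0,"hand":0}
    - {"tx":0,"ty":0,"tz":4,"turn":0,"hand":0}
    - {"tx":0,"ty":0,"tz":2,"turn":0,"hand":0}
    - {"tx":0,"ty":0,"tz":1,"turn":0,"hand":0}
    - {"tx":0,"ty":0,"tz":0.3,"turn":0,"hand":0}
    - {"tx":0,"ty":0,"tz":0,"turn":0,"hand":0}
    - {"tx":0,"ty":0,"tz":0,"turn":0,"hand":0}
    - {"tx":0,"ty":0,"tz":0,"turn":0,"hand":0}

```text
time_s: 7.42
ee_pos: [0.5548, 0.2587, 0.0202]
orientation: [[-1.0, -0.0, 0.001], [-0.0, 1.0, 0.0], [-0.001, 0.0, -1.0]]
ft_force: [-0.1, -0.1, -0.6]
finger_gap: 0.0393
finger_force: 15.0
```

>>> arm_command:
  plan:
    - {"tx":0.05,"ty":-0.04,"tz":0.15,"turn":0,"hand":0}
    - {"tx":0,"ty":0,"tz":0.1,"turn":0,"hand":0}
    - {"tx":0,"ty":0,"tz":0.05,"turn":0,"hand":0}
    - {"tx":0,"ty":0,"tz":0,"turn":0,"hand":0}
    - {"tx":0,"ty":0,"tz":0,"turn":0,"hand":0}

```text
time_s: 8.05
ee_pos: [0.554, 0.2582, 0.017]
orientation: [[-1.0, -0.0, 0.0], [-0.0, 1.0, 0.0], [-0.0, 0.0, -1.0]]
ft_force: [-2.3, -0.6, 5.5]
finger_gap: 0.0395
finger_force: 15.0
```

>>> arm_command:
  plan:
    - {"tx":0,"ty":0,"tz":0,"turn":0,"hand":0.5}
    - {"tx":0,"ty":0,"tz":0,"turn":0,"hand":0.65}
    - {"tx":0,"ty":0,"tz":0,"turn":0,"hand":0.75}
    - {"tx":0,"ty":0,"tz":0,"turn":0,"hand":0.75}
    - {"tx":0,"ty":0,"tz":-2,"turn":0,"hand":0.75}
    - {"tx":0,"ty":0,"tz":-5,"turn":0,"hand":0.75}
    - {"tx":0,"ty":0,"tz":-5,"turn":0,"hand":0.75}
    - {"tx":-3.3,"ty":0,"tz":-2,"turn":0,"hand":0.75}
    - {"tx":-3.3,"ty":0,"tz":0,"turn":0,"hand":0.75}
    - {"tx":0,"ty":0,"tz":0,"turn":0,"hand":0.75}
    - {"tx":0,"ty":0,"tz":0,"turn":0,"hand":0.75}

```text
time_s: 9.43
ee_pos: [0.6192, 0.2581, 0.156]
orientation: [[-1.0, -0.0, -0.001], [-0.0, 1.0, -0.0], [0.001, -0.0, -1.0]]
ft_force: [-0.4, 0.2, 0.4]
finger_gap: 0.0712
finger_force: 0.0
```

```bash
python3 - <<'E'
from h import *
s=env.state();e=np.array(s['ee_pos']);print(s['time_s'],np.round(e,4),s['finger_gap'])
im,K,T=shot('wrist');cv2.imwrite('pics/w3.png',im)
for o in marks(im,K,T,'blue'): print(*o)
for k in blobs(im,'red',60):
    P=planar(k,.056,K,T);q,r=cv2.minEnclosingCircle(P);print(np.round(q,1),round(r,1),cv2.boundingRect(k))
E
```

```text
9.425 [0.6192 0.2581 0.156 ] 0.0711578199769134
[551.8 258.8] 3023 45.0 [61.8 61.9]
[523.1 350.6] 3360 17.0 [59.  58.8]
[554.4 258.8] 17.8 (252, 108, 46, 47)
```

View pics/w3.png

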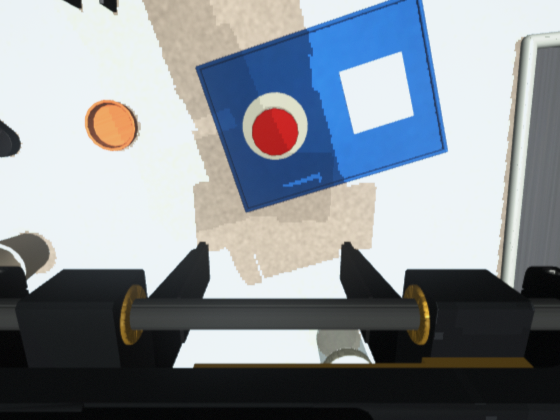

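The cap now shows at (275,131), about 2.6 mm off the mark in x by the wrist camera. I'll check with the other cameras.

```bash
python3 - <<'E'
from h import *
for n in ['top','side']:
    im,K,T=shot(n)
    print(n,[ (o[0],o[3]) for o in marks(im,K,T,'blue')])
    for k in blobs(im,'red',20):
        P=planar(k,.056,K,T);q,r=cv2.minEnclosingCircle(P);print(np.round(q,1),round(r,1),cv2.boundingRect(k))
    k=max(blobs(im,'blue',500),key=cv2.contourArea);P=planar(k,.007,K,T);b=cv2.minAreaRect(P);print('tray',b)
E
```

```text
top [(array([553.1, 259.2]), array([72.6, 69.8]))]
[372.4 -72.9] 13.0 (299, 268, 11, 10)
[ 389.5 -143.5] 12.4 (329, 261, 11, 10)
[447.3 -86.5] 20.4 (300, 233, 17, 16)
[551.5 256.6] 18.4 (155, 191, 15, 15)
tray ((549.0079956054688, 258.95770263671875), (134.5449676513672, 103.7652587890625), 17.23656463623047)
side [(array([522.9, 349.4]), array([62.1, 61.8]))]
[551.4 260.9] 21.1 (165, 289, 25, 25)
[368.1 -27.5] 14.4 (358, 219, 15, 12)
[440.2 -41.2] 23.1 (325, 196, 20, 18)
[384.6 -95. ] 14.8 (366, 193, 13, 11)
tray ((535.52783203125, 304.8176574707031), (137.4124298095703, 197.2933349609375), 17.114999771118164)
```

The wrist camera sits almost overhead, so its cap-to-mark difference is the one to trust. I'll regrip and shift the jar 2.5 mm.

>>> arm_command:
  plan:
    - {"tx":3.25,"ty":0.05,"tz":0,"turn":0,"hand":0.75}
    - {"tx":3.23,"ty":0,"tz":2,"turn":0,"hand":0.75}
    - {"tx":0,"ty":0,"tz":5,"turn":0,"hand":0.75}
    - {"tx":0,"ty":0,"tz":4,"turn":0,"hand":0.75}
    - {"tx":0,"ty":0,"tz":2.7,"turn":0,"hand":0.75}
    - {"tx":0,"ty":0,"tz":0,"turn":0,"hand":0.75}
    - {"tx":0,"ty":0,"tz":0,"turn":0,"hand":0}
    - {"tx":0,"ty":0,"tz":0,"turn":0,"hand":0}
    - {"tx":0,"ty":0,"tz":0,"turn":0,"hand":0}
    - {"tx":0,"ty":0,"tz":0,"turn":0,"hand":0}
    - {"tx":0,"ty":0,"tz":0,"turn":0,"hand":0}
    - {"tx":0,"ty":0,"tz":-0.3,"turn":0,"hand":0}
    - {"tx":0.25,"ty":0,"tz":0,"turn":0,"hand":0}
    - {"tx":0,"ty":0,"tz":0.2,"turn":0,"hand":0}
    - {"tx":0,"ty":0,"tz":0.1,"turn":0,"hand":0}
    - {"tx":0,"ty":0,"tz":0,"turn":0,"hand":0}

```text
time_s: 11.58
ee_pos: [0.5526, 0.2588, 0.0202]
orientation: [[-1.0, -0.0, -0.0], [-0.0, 1.0, 0.0], [0.0, 0.0, -1.0]]
ft_force: [-3.2, -1.2, 9.1]
finger_gap: 0.039
finger_force: 15.0
```

>>> arm_command:
  plan:
    - {"tx":0,"ty":0,"tz":0,"turn":0,"hand":0.5}
    - {"tx":0,"ty":0,"tz":0,"turn":0,"hand":0.65}
    - {"tx":0,"ty":0,"tz":0,"turn":0,"hand":0.75}
    - {"tx":0,"ty":0,"tz":0,"turn":0,"hand":0.75}
    - {"tx":0,"ty":0,"tz":-2,"turn":0,"hand":0.75}
    - {"tx":0,"ty":0,"tz":-5,"turn":0,"hand":0.75}
    - {"tx":0,"ty":0,"tz":-5,"turn":0,"hand":0.75}
    - {"tx":-3.3,"ty":0,"tz":-2,"turn":0,"hand":0.75}
    - {"tx":-3.3,"ty":0,"tz":0,"turn":0,"hand":0.75}
    - {"tx":0,"ty":0,"tz":0,"turn":0,"hand":0.75}
    - {"tx":0,"ty":0,"tz":0,"turn":0,"hand":0.75}

```text
time_s: 12.95
ee_pos: [0.6178, 0.2586, 0.159]
orientation: [[-1.0, -0.0, -0.002], [-0.0, 1.0, -0.0], [0.002, -0.0, -1.0]]
ft_force: [-0.7, -0.0, 0.0]
finger_gap: 0.0708
finger_force: 0.0
```

```bash
python3 - <<'E'
from h import *
s=env.state();e=np.array(s['ee_pos']);print(s['time_s'],np.round(e,4),s['finger_gap'])
im,K,T=shot('wrist')
for o in marks(im,K,T,'blue'): print(*o)
for k in blobs(im,'red',60):
    P=planar(k,.056,K,T);q,r=cv2.minEnclosingCircle(P);print(np.round(q,1),round(r,1),cv2.boundingRect(k))
E
```

```text
12.95 [0.6178 0.2586 0.159 ] 0.0707520097196877
[551.8 258.8] 3027 0.0 [62.5 61.8]
[523.1 350.6] 3363 17.0 [59.  58.7]
[551.4 259.3] 17.8 (253, 106, 45, 47)
```

The red jar is centred within 0.6 mm. Next is the red heart.

>>> arm_command:
  plan:
    - {"tx":1.4,"ty":-5,"tz":0,"turn":0,"hand":0.75}
    - {"tx":1.4,"ty":-5,"tz":0,"turn":0,"hand":0.75}
    - {"tx":1.4,"ty":-5,"tz":0,"turn":0,"hand":0.75}
    - {"tx":1.4,"ty":-5,"tz":0,"turn":0,"hand":0.75}
    - {"tx":1.4,"ty":-5,"tz":0,"turn":0,"hand":0.75}
    - {"tx":1.4,"ty":-5,"tz":0,"turn":0,"hand":0.75}
    - {"tx":1.4,"ty":-5,"tz":0,"turn":0,"hand":0.75}
    - {"tx":0,"ty":0,"tz":0,"turn":0,"hand":0.75}
    - {"tx":0,"ty":0,"tz":0,"turn":0,"hand":0.75}

```text
time_s: 14.12
ee_pos: [0.5205, -0.0907, 0.1597]
orientation: [[-1.0, 0.0, -0.0], [0.0, 1.0, 0.0], [0.0, 0.0, -1.0]]
ft_force: [0.8, 0.5, -0.5]
finger_gap: 0.0713
finger_force: 0.0
```

```bash
cat >> h.py <<'E'
def heart(k,z,K,T):
    # symmetry axis: extreme of contour from centroid = tip; returns centre, +x direction angle (deg)
    P=planar(k,z,K,T);M=cv2.moments(P.reshape(-1,1,2));c=np.array([M['m10'],M['m01']])/M['m00']
    best=None
    for a in np.radians(np.arange(0,360,1)):
        d=np.array([np.cos(a),np.sin(a)]);n=np.array([-d[1],d[0]]);A=(P-c)@d;B=(P-c)@n
        m=np.zeros((160,160),np.uint8);q=(np.c_[A,B]*1.5+80).astype(np.int32);cv2.fillPoly(m,[q],1)
        sym=(m!=m[::-1]).sum() - (0.001 if A.min()<-abs(A.max()) else 0)
        tip=-A.min()>A.max()
        if tip and (best is None or sym<best[0]): best=(sym,np.degrees(a),c+d*(A.min()+A.max())/2+n*(B.min()+B.max())/2,A.max()-A.min(),B.max()-B.min(), A[B.argmax()]-(A.min()+A.max())/2)
    return best
E
python3 - <<'E'
from h import *
s=env.state();e=np.array(s['ee_pos']);print(s['time_s'],np.round(e,4),s['finger_gap'])
im,K,T=shot('wrist');cv2.imwrite('pics/w4.png',im)
for k in blobs(im,'red',100): print(cv2.boundingRect(k),cv2.contourArea(k),heart(k,.010,K,T))
E
```

```text
14.125 [ 0.5205 -0.0907  0.1597] 0.07129851923379492
(253, 102, 50, 49) 1551.0 (np.float64(89.999), np.float64(21.0), array([451.28962261, -89.94878674]), np.float64(41.603435981497476), np.float64(46.4574117178539), np.float64(9.700856338233912))
(190, 37, 37, 36) 849.5 (np.float64(85.999), np.float64(5.0), array([ 392.80996006, -148.58307291]), np.float64(28.046297739644917), np.float64(31.76285803857464), np.float64(4.886432164549033))
(274, 17, 34, 37) 891.5 (np.float64(53.999), np.float64(220.0), array([380.58700959, -72.7279394 ]), np.float64(28.352773658967603), np.float64(32.096634510396676), np.float64(4.47680683164776))
```

View pics/w4.png

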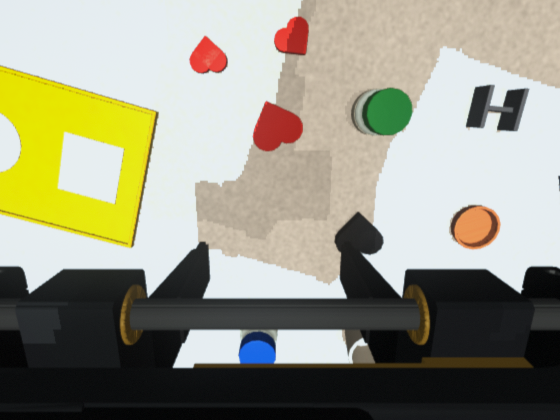

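The picture shows the largest heart at (277,126) and measures 42x46 mm, which fits the 44x48 one. Its tip points to image up-left, so its +x axis lies at about 22° in the world. I'll grasp it across the widest part.

>>> arm_command:
  plan:
    - {"tx":3.1,"ty":0.2,"tz":0,"turn":0,"hand":0.75}
    - {"tx":3.1,"ty":0.2,"tz":0,"turn":0,"hand":0.75}
    - {"tx":0,"ty":0,"tz":3,"turn":-7.5,"hand":0.75}
    - {"tx":0,"ty":0,"tz":3,"turn":-7.5,"hand":0.75}
    - {"tx":0,"ty":0,"tz":3,"turn":-7.5,"hand":0.75}
    - {"tx":0,"ty":0,"tz":3,"turn":0,"hand":0.75}
    - {"tx":0,"ty":0,"tz":2,"turn":0,"hand":0.75}
    - {"tx":0,"ty":0,"tz":1,"turn":0,"hand":0.75}
    - {"tx":0,"ty":0,"tz":0.5,"turn":0,"hand":0.75}
    - {"tx":0,"ty":0,"tz":0,"turn":0,"hand":0.75}
    - {"tx":0,"ty":0,"tz":0,"turn":0,"hand":0.75}

```text
time_s: 15.55
ee_pos: [0.4591, -0.0873, 0.0052]
orientation: [[-0.924, -0.383, 0.001], [-0.383, 0.924, -0.0], [-0.001, -0.001, -1.0]]
ft_force: [0.2, -0.2, 0.3]
finger_gap: 0.0714
finger_force: 0.0
```

>>> arm_command:
  plan:
    - {"tx":0,"ty":0,"tz":0.2,"turn":0,"hand":0.75}
    - {"tx":0,"ty":0,"tz":0,"turn":0,"hand":0.6}
    - {"tx":0,"ty":0,"tz":0,"turn":0,"hand":0}
    - {"tx":0,"ty":0,"tz":0,"turn":0,"hand":0}
    - {"tx":0,"ty":0,"tz":0,"turn":0,"hand":0}
    - {"tx":0,"ty":0,"tz":0,"turn":0,"hand":0}
    - {"tx":0,"ty":0,"tz":0,"turn":0,"hand":0}
  grip_force: 12

```text
time_s: 16.42
ee_pos: [0.4589, -0.0873, 0.0026]
orientation: [[-0.924, -0.383, 0.0], [-0.383, 0.924, 0.0], [-0.0, -0.0, -1.0]]
ft_force: [-0.2, -0.6, 1.0]
finger_gap: 0.0473
finger_force: 12.0
```

>>> arm_command:
  plan:
    - {"tx":0,"ty":0,"tz":-2,"turn":0,"hand":0}
    - {"tx":0,"ty":0,"tz":-5,"turn":0,"hand":0}
    - {"tx":0,"ty":0,"tz":-5,"turn":0,"hand":0}
    - {"tx":-1.5,"ty":2.4,"tz":0,"turn":0,"hand":0}
    - {"tx":-2.94,"ty":4.75,"tz":0,"turn":0,"hand":0}
    - {"tx":-2.94,"ty":4.75,"tz":0,"turn":0,"hand":0}
    - {"tx":-2.94,"ty":4.75,"tz":0,"turn":0,"hand":0}
    - {"tx":-2.94,"ty":4.75,"tz":0,"turn":0,"hand":0}
    - {"tx":-2.94,"ty":4.75,"tz":0,"turn":0,"hand":0}
    - {"tx":-2.94,"ty":4.75,"tz":0,"turn":0,"hand":0}
    - {"tx":-2.94,"ty":4.75,"tz":0,"turn":0,"hand":0}
    - {"tx":-1.42,"ty":2.33,"tz":0,"turn":0,"hand":0}
    - {"tx":0,"ty":0,"tz":3,"turn":0,"hand":0}
    - {"tx":0,"ty":0,"tz":4,"turn":0,"hand":0}
    - {"tx":0,"ty":0,"tz":3,"turn":0,"hand":0}
    - {"tx":0,"ty":0,"tz":0,"turn":0,"hand":0}
    - {"tx":0,"ty":0,"tz":0,"turn":0,"hand":0}

```text
time_s: 18.55
ee_pos: [0.5309, 0.3538, 0.0236]
orientation: [[-0.924, -0.383, 0.001], [-0.383, 0.924, 0.001], [-0.001, 0.0, -1.0]]
ft_force: [-0.0, -0.6, -0.1]
finger_gap: 0.0472
finger_force: 12.0
```

>>> arm_command:
  plan:
    - {"tx":0,"ty":0,"tz":1,"turn":0,"hand":0}
    - {"tx":0,"ty":0,"tz":0.4,"turn":0,"hand":0}
    - {"tx":0,"ty":0,"tz":0.2,"turn":0,"hand":0}
    - {"tx":0,"ty":0,"tz":0.1,"turn":0,"hand":0}
    - {"tx":0,"ty":0,"tz":0,"turn":0,"hand":0}
    - {"tx":0,"ty":0,"tz":0,"turn":0,"hand":0}

```text
time_s: 19.3
ee_pos: [0.5306, 0.3535, 0.0066]
orientation: [[-0.924, -0.383, 0.0], [-0.383, 0.924, 0.0], [-0.0, 0.0, -1.0]]
ft_force: [-1.5, -2.0, 8.2]
finger_gap: 0.047
finger_force: 12.0
```

>>> arm_command:
  plan:
    - {"tx":0,"ty":0,"tz":0,"turn":0,"hand":0.55}
    - {"tx":0,"ty":0,"tz":0,"turn":0,"hand":0.62}
    - {"tx":0,"ty":0,"tz":0,"turn":0,"hand":0.62}
    - {"tx":0,"ty":0,"tz":-2,"turn":0,"hand":0.62}
    - {"tx":0,"ty":0,"tz":-5,"turn":0,"hand":0.62}
    - {"tx":0,"ty":0,"tz":-5,"turn":0,"hand":0.62}
    - {"tx":-3,"ty":0,"tz":-2,"turn":0,"hand":0.62}
    - {"tx":-3,"ty":0,"tz":0,"turn":0,"hand":0.62}
    - {"tx":0,"ty":0,"tz":0,"turn":0,"hand":0.62}
    - {"tx":0,"ty":0,"tz":0,"turn":0,"hand":0.62}

```text
time_s: 20.55
ee_pos: [0.5852, 0.3762, 0.146]
orientation: [[-0.924, -0.383, -0.001], [-0.383, 0.924, -0.0], [0.001, 0.0, -1.0]]
ft_force: [-0.9, -0.8, -0.4]
finger_gap: 0.0592
finger_force: 0.0
```

```bash
python3 - <<'E'
from h import *
s=env.state();e=np.array(s['ee_pos']);print(s['time_s'],np.round(e,4),s['finger_gap'])
im,K,T=shot('wrist');cv2.imwrite('pics/w5.png',im)
for o in marks(im,K,T,'blue'): print(*o)
for k in blobs(im,'red',100): print(cv2.boundingRect(k),heart(k,.014,K,T))
E
```

```text
20.55 [0.5852 0.3762 0.146 ] 0.059242435432290706
[523.3 350.5] 3402 17.0 [59.4 59.2]
[553.3 255.5] 3362 85.0 [69.7 62.5]
(248, 101, 54, 51) (np.float64(87.999), np.float64(22.0), array([522.43339573, 351.14158703]), np.float64(41.98609995683955), np.float64(46.36516574437973), np.float64(9.591455317751928))
(121, 92, 54, 50) (np.float64(85.999), np.float64(291.0), array([557.0849814 , 247.30203241]), np.float64(45.13961109239641), np.float64(40.800172365894724), np.float64(4.806675870542194))
```

View pics/w5.png

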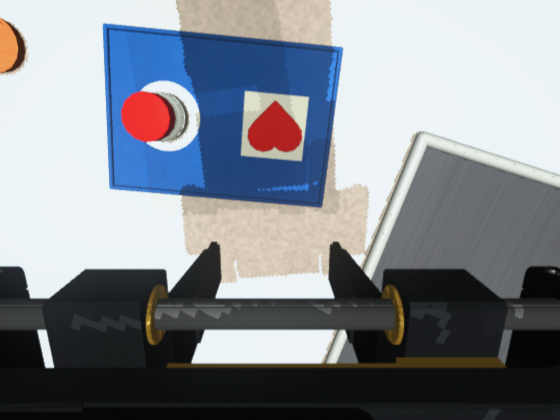

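The heart lies flat and centred within 1 mm, at (275,127) on the square. Next is the blue jar.

>>> arm_command:
  plan:
    - {"tx":0,"ty":0,"tz":-1,"turn":7.5,"hand":0.75}
    - {"tx":0,"ty":0,"tz":0,"turn":7.5,"hand":0.75}
    - {"tx":0,"ty":0,"tz":0,"turn":7.5,"hand":0.75}
    - {"tx":-1.6,"ty":-5.4,"tz":0,"turn":0,"hand":0.75}
    - {"tx":-1.6,"ty":-5.4,"tz":0,"turn":0,"hand":0.75}
    - {"tx":-1.6,"ty":-5.4,"tz":0,"turn":0,"hand":0.75}
    - {"tx":-1.6,"ty":-5.4,"tz":0,"turn":0,"hand":0.75}
    - {"tx":-1.6,"ty":-5.4,"tz":0,"turn":0,"hand":0.75}
    - {"tx":-1.6,"ty":-5.4,"tz":0,"turn":0,"hand":0.75}
    - {"tx":-1.6,"ty":-5.4,"tz":0,"turn":0,"hand":0.75}
    - {"tx":-1.6,"ty":-5.4,"tz":0,"turn":0,"hand":0.75}
    - {"tx":-1.6,"ty":-5.4,"tz":0,"turn":0,"hand":0.75}
    - {"tx":0,"ty":0,"tz":0,"turn":0,"hand":0.75}
    - {"tx":0,"ty":0,"tz":0,"turn":0,"hand":0.75}

```text
time_s: 22.35
ee_pos: [0.7294, -0.1089, 0.1556]
orientation: [[-1.0, 0.0, -0.001], [0.0, 1.0, 0.001], [0.001, 0.001, -1.0]]
ft_force: [-0.3, -0.6, -0.3]
finger_gap: 0.071
finger_force: 0.0
```

```bash
python3 - <<'E'
from h import *
s=env.state();e=np.array(s['ee_pos']);print(s['time_s'],np.round(e,4),np.round(s['orientation'][0],3),s['finger_gap'])
im,K,T=shot('wrist')
for k in blobs(im,'blue',100):
    P=planar(k,.052,K,T);q,r=cv2.minEnclosingCircle(P);print(np.round(q,1),round(r,1),cv2.boundingRect(k))
E
```

```text
22.35 [ 0.7294 -0.1089  0.1556] [-1.     0.    -0.001] 0.07098020054677762
[ 668.1 -107.2] 17.7 (254, 114, 44, 45)
```

>>> arm_command:
  plan:
    - {"tx":3.1,"ty":0.15,"tz":0,"turn":0,"hand":0.75}
    - {"tx":3.03,"ty":0,"tz":1.3,"turn":0,"hand":0.75}
    - {"tx":0,"ty":0,"tz":5,"turn":0,"hand":0.75}
    - {"tx":0,"ty":0,"tz":4.5,"turn":0,"hand":0.75}
    - {"tx":0,"ty":0,"tz":2.5,"turn":0,"hand":0.75}
    - {"tx":0,"ty":0,"tz":1,"turn":0,"hand":0.75}
    - {"tx":0,"ty":0,"tz":0,"turn":0,"hand":0.75}
    - {"tx":0,"ty":0,"tz":0,"turn":0,"hand":0}
    - {"tx":0,"ty":0,"tz":0,"turn":0,"hand":0}
    - {"tx":0,"ty":0,"tz":0,"turn":0,"hand":0}
    - {"tx":0,"ty":0,"tz":0,"turn":0,"hand":0}
    - {"tx":0,"ty":0,"tz":0,"turn":0,"hand":0}
  grip_force: 15

```text
time_s: 23.9
ee_pos: [0.6689, -0.108, 0.013]
orientation: [[-1.0, -0.0, 0.0], [-0.0, 1.0, 0.0], [-0.0, 0.0, -1.0]]
ft_force: [-1.0, 0.5, 3.4]
finger_gap: 0.0393
finger_force: 15.0
```

>>> arm_command:
  plan:
    - {"tx":0,"ty":0,"tz":-2,"turn":0,"hand":0}
    - {"tx":0,"ty":0,"tz":-4,"turn":0,"hand":0}
    - {"tx":0,"ty":0,"tz":-4,"turn":0,"hand":0}
    - {"tx":0,"ty":0,"tz":-4,"turn":0,"hand":0}
    - {"tx":1.15,"ty":-2.1,"tz":0,"turn":0,"hand":0}
    - {"tx":2.3,"ty":-4.2,"tz":0,"turn":0,"hand":0}
    - {"tx":2.3,"ty":-4.2,"tz":0,"turn":0,"hand":0}
    - {"tx":2.3,"ty":-4.2,"tz":0,"turn":0,"hand":0}
    - {"tx":2.3,"ty":-4.2,"tz":0,"turn":0,"hand":0}
    - {"tx":2.3,"ty":-4.2,"tz":0,"turn":0,"hand":0}
    - {"tx":1.15,"ty":-2.1,"tz":0,"turn":0,"hand":0}
    - {"tx":0,"ty":0,"tz":0,"turn":0,"hand":0}
    - {"tx":0,"ty":0,"tz":0,"turn":0,"hand":0}

```text
time_s: 25.52
ee_pos: [0.531, -0.3592, 0.1524]
orientation: [[-1.0, -0.001, -0.0], [-0.001, 1.0, 0.001], [0.0, 0.001, -1.0]]
ft_force: [0.7, 0.7, -1.3]
finger_gap: 0.0392
finger_force: 15.0
```

```bash
python3 - <<'E'
from h import *
s=env.state();e=np.array(s['ee_pos']);print(s['time_s'],np.round(e,4),np.round(s['orientation'][0],3),s['finger_gap'],np.round(s['qpos'],2))
im,K,T=shot('wrist')
for o in marks(im,K,T,'yellow'): print(*o)
E
```

```text
25.525 [ 0.531  -0.3592  0.1524] [-1.    -0.001 -0.   ] 0.03922787218752323 [-0.7   0.58  1.58  0.    0.98 -2.27]
```

```bash
sed -i "s/'yellow':\[(25,130,40),(35,255,255)\]/'yellow':[(20,80,40),(40,255,255)]/" h.py; python3 - <<'E'
from h import *
im,K,T=shot('wrist');hsv=cv2.cvtColor(im,cv2.COLOR_BGR2HSV)
for P in [(.464,-.361),(.491,-.269),(.477,-.315),(.43,-.36)]:
    u=pix([*P,.004],K,T).astype(int);print(P,u,hsv[u[1],u[0]])
for o in marks(im,K,T,'yellow'): print(*o)
E
```

```text
(0.464, -0.361) [271 126] [ 98   8 246]
(0.491, -0.269) [369 156] [ 31  28 218]
(0.477, -0.315) [321 141] [ 23 232 191]
(0.43, -0.36) [272  87] [ 30 249 240]
[ 492.7 -267.6] 3179 74.0 [57.5 57.2]
[ 465.9 -360.3] 2883 45.0 [60.  60.8]
```

>>> arm_command:
  plan:
    - {"tx":3.24,"ty":-0.17,"tz":0,"turn":0,"hand":0}
    - {"tx":3.2,"ty":0,"tz":2,"turn":0,"hand":0}
    - {"tx":0,"ty":0,"tz":4,"turn":0,"hand":0}
    - {"tx":0,"ty":0,"tz":4,"turn":0,"hand":0}
    - {"tx":0,"ty":0,"tz":2,"turn":0,"hand":0}
    - {"tx":0,"ty":0,"tz":1,"turn":0,"hand":0}
    - {"tx":0,"ty":0,"tz":0.3,"turn":0,"hand":0}
    - {"tx":0,"ty":0,"tz":0.1,"turn":0,"hand":0}
    - {"tx":0,"ty":0,"tz":0.1,"turn":0,"hand":0}
    - {"tx":0,"ty":0,"tz":0,"turn":0,"hand":0}
    - {"tx":0,"ty":0,"tz":0,"turn":0,"hand":0}

```text
time_s: 27.0
ee_pos: [0.4665, -0.3618, 0.0179]
orientation: [[-1.0, -0.0, 0.0], [-0.0, 1.0, -0.0], [-0.0, -0.0, -1.0]]
ft_force: [0.1, -0.3, -0.2]
finger_gap: 0.0394
finger_force: 15.0
```

>>> arm_command:
  plan:
    - {"tx":0,"ty":0.08,"tz":0.08,"turn":0,"hand":0}
    - {"tx":0,"ty":0,"tz":0.06,"turn":0,"hand":0}
    - {"tx":0,"ty":0,"tz":0,"turn":0,"hand":0}
    - {"tx":0,"ty":0,"tz":0,"turn":0,"hand":0}

```text
time_s: 27.5
ee_pos: [0.4665, -0.3611, 0.0169]
orientation: [[-1.0, -0.0, 0.0], [-0.0, 1.0, -0.0], [-0.0, -0.0, -1.0]]
ft_force: [-1.9, 1.2, 8.1]
finger_gap: 0.0391
finger_force: 15.0
```

>>> arm_command:
  plan:
    - {"tx":0,"ty":0,"tz":0,"turn":0,"hand":0.5}
    - {"tx":0,"ty":0,"tz":0,"turn":0,"hand":0.65}
    - {"tx":0,"ty":0,"tz":0,"turn":0,"hand":0.75}
    - {"tx":0,"ty":0,"tz":0,"turn":0,"hand":0.75}
    - {"tx":0,"ty":0,"tz":-2,"turn":0,"hand":0.75}
    - {"tx":0,"ty":0,"tz":-5,"turn":0,"hand":0.75}
    - {"tx":0,"ty":0,"tz":-5,"turn":0,"hand":0.75}
    - {"tx":-3.3,"ty":0,"tz":-2,"turn":0,"hand":0.75}
    - {"tx":-3.3,"ty":0,"tz":0,"turn":0,"hand":0.75}
    - {"tx":0,"ty":0,"tz":0,"turn":0,"hand":0.75}
    - {"tx":0,"ty":0,"tz":0,"turn":0,"hand":0.75}

```text
time_s: 28.88
ee_pos: [0.5317, -0.3606, 0.1556]
orientation: [[-1.0, -0.0, -0.001], [-0.0, 1.0, 0.001], [0.001, 0.001, -1.0]]
ft_force: [-0.2, 1.0, -0.4]
finger_gap: 0.0713
finger_force: 0.0
```

```bash
python3 - <<'E'
from h import *
s=env.state();e=np.array(s['ee_pos']);print(s['time_s'],np.round(e,4),s['finger_gap'])
im,K,T=shot('wrist')
for o in marks(im,K,T,'yellow'): print(*o)
for k in blobs(im,'blue',100):
    P=planar(k,.056,K,T);q,r=cv2.minEnclosingCircle(P);print(np.round(q,1),round(r,1),cv2.boundingRect(k))
E
```

```text
28.875 [ 0.5317 -0.3606  0.1556] 0.07133500592371397
[ 492.7 -267.7] 3176 74.0 [57.6 57. ]
[ 465.9 -360.2] 2885 45.0 [60.4 60.6]
[ 465.7 -360.5] 17.8 (251, 107, 46, 47)
```

The blue jar is centred within 0.4 mm. Next is the trivet.

>>> arm_command:
  plan:
    - {"tx":0.4,"ty":5.8,"tz":0,"turn":0,"hand":0.75}
    - {"tx":0.4,"ty":5.8,"tz":0,"turn":0,"hand":0.75}
    - {"tx":0.4,"ty":5.8,"tz":0,"turn":0,"hand":0.75}
    - {"tx":0.4,"ty":5.8,"tz":0,"turn":0,"hand":0.75}
    - {"tx":0.4,"ty":5.8,"tz":0,"turn":0,"hand":0.75}
    - {"tx":0.4,"ty":5.8,"tz":0,"turn":0,"hand":0.75}
    - {"tx":0.4,"ty":5.8,"tz":0,"turn":0,"hand":0.75}
    - {"tx":0.4,"ty":5.8,"tz":0,"turn":0,"hand":0.75}
    - {"tx":0,"ty":0,"tz":0,"turn":0,"hand":0.75}
    - {"tx":0,"ty":0,"tz":0,"turn":0,"hand":0.75}

```text
time_s: 30.18
ee_pos: [0.5, 0.1026, 0.1562]
orientation: [[-1.0, -0.0, -0.0], [-0.0, 1.0, -0.0], [0.0, -0.0, -1.0]]
ft_force: [0.1, 0.0, 0.4]
finger_gap: 0.0716
finger_force: 0.0
```

```bash
python3 - <<'E'
from h import *
s=env.state();e=np.array(s['ee_pos']);print(s['time_s'],np.round(e,4),s['finger_gap'])
im,K,T=shot('wrist')
u=pix([.438,.104,.024],K,T).astype(int);print(u)
x0,y0=u-60;cr=im[max(y0,0):y0+120,x0:x0+120];print(max(y0,0),x0)
cv2.imwrite('pics/w6.png',cv2.resize(cr,None,fx=5,fy=5,interpolation=cv2.INTER_CUBIC))
E
```

```text
30.175 [0.5    0.1026 0.1562] 0.0715931399464083
[275 133]
73 215
```

View pics/w6.png

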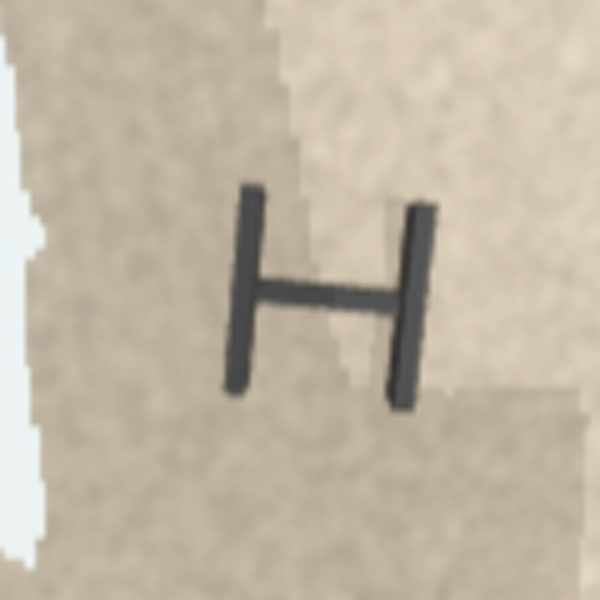

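The crop shows the H with its plates centred at (245,290) and (413,306), tilted about 5.5°.

```bash
python3 - <<'E'
from h import *
im,K,T=shot('wrist')
m=(cv2.cvtColor(im,cv2.COLOR_BGR2GRAY)[90:175,245:320]<100).astype(np.uint8)
k=max(cv2.findContours(m,cv2.RETR_EXTERNAL,cv2.CHAIN_APPROX_NONE)[0],key=cv2.contourArea)+[245,90]
P=planar(k,.024,K,T);print(cv2.minAreaRect(P))
for u in [(253,186),(235,394),(425,204),(401,410)]: print(np.round(w((215+u[0]/5,73+u[1]/5),.024,K,T)*1000,1))
E
```

```text
((437.4420471191406, 108.04585266113281), (33.25238037109375, 35.04098129272461), 84.54309844970703)
[418.9  95.1  24. ]
[454.2  91.7  24. ]
[421.8 124.7  24. ]
[457.  121.2  24. ]
```

>>> arm_command:
  plan:
    - {"tx":3.13,"ty":0.48,"tz":0,"turn":0,"hand":0.6}
    - {"tx":3.13,"ty":0,"tz":0,"turn":5.5,"hand":0.6}
    - {"tx":0,"ty":0,"tz":5,"turn":0,"hand":0.6}
    - {"tx":0,"ty":0,"tz":5,"turn":0,"hand":0.6}
    - {"tx":0,"ty":0,"tz":3,"turn":0,"hand":0.6}
    - {"tx":0,"ty":0,"tz":1.6,"turn":0,"hand":0.6}
    - {"tx":0,"ty":0,"tz":0.5,"turn":0,"hand":0.6}
    - {"tx":0,"ty":0,"tz":0,"turn":0,"hand":0.6}
    - {"tx":0,"ty":0,"tz":0,"turn":0,"hand":0}
    - {"tx":0,"ty":0,"tz":0,"turn":0,"hand":0}
    - {"tx":0,"ty":0,"tz":0,"turn":0,"hand":0}
    - {"tx":0,"ty":0,"tz":0,"turn":0,"hand":0}
    - {"tx":0,"ty":0,"tz":0,"turn":0,"hand":0}
  grip_force: 15

```text
time_s: 31.9
ee_pos: [0.4379, 0.1079, 0.0056]
orientation: [[-0.995, 0.095, 0.001], [0.095, 0.995, 0.0], [-0.001, 0.0, -1.0]]
ft_force: [-1.8, -0.4, 7.2]
finger_gap: 0.0343
finger_force: 15.0
```

>>> arm_command:
  plan:
    - {"tx":0,"ty":0,"tz":-2,"turn":0,"hand":0}
    - {"tx":0,"ty":0,"tz":-4.5,"turn":0,"hand":0}
    - {"tx":0,"ty":0,"tz":-4.5,"turn":0,"hand":0}
    - {"tx":-0.65,"ty":-2.6,"tz":0,"turn":0,"hand":0}
    - {"tx":-1.3,"ty":-5.27,"tz":0,"turn":0,"hand":0}
    - {"tx":-1.3,"ty":-5.27,"tz":0,"turn":0,"hand":0}
    - {"tx":-1.3,"ty":-5.27,"tz":0,"turn":0,"hand":0}
    - {"tx":-1.3,"ty":-5.27,"tz":0,"turn":0,"hand":0}
    - {"tx":-1.3,"ty":-5.27,"tz":0,"turn":0,"hand":0}
    - {"tx":-1.3,"ty":-5.27,"tz":0,"turn":0,"hand":0}
    - {"tx":-0.65,"ty":-2.65,"tz":0,"turn":0,"hand":0}
    - {"tx":0,"ty":0,"tz":3,"turn":0,"hand":0}
    - {"tx":0,"ty":0,"tz":4,"turn":0,"hand":0}
    - {"tx":0,"ty":0,"tz":2,"turn":0,"hand":0}
    - {"tx":0,"ty":0,"tz":1.1,"turn":0,"hand":0}
    - {"tx":0,"ty":0,"tz":0,"turn":0,"hand":0}
    - {"tx":0,"ty":0,"tz":0,"turn":0,"hand":0}

```text
time_s: 34.02
ee_pos: [0.4934, -0.268, 0.015]
orientation: [[-0.995, 0.095, 0.001], [0.095, 0.995, -0.001], [-0.001, -0.001, -1.0]]
ft_force: [0.1, -0.9, -0.8]
finger_gap: 0.0337
finger_force: 15.0
```

>>> arm_command:
  plan:
    - {"tx":0,"ty":0,"tz":0.3,"turn":0,"hand":0}
    - {"tx":0,"ty":0,"tz":0.15,"turn":0,"hand":0}
    - {"tx":0,"ty":0,"tz":0.1,"turn":0,"hand":0}
    - {"tx":0,"ty":0,"tz":0,"turn":0,"hand":0}
    - {"tx":0,"ty":0,"tz":0,"turn":0,"hand":0}

```text
time_s: 34.65
ee_pos: [0.4931, -0.2679, 0.0096]
orientation: [[-0.995, 0.096, 0.001], [0.096, 0.995, -0.0], [-0.001, -0.0, -1.0]]
ft_force: [-2.1, 0.9, 10.0]
finger_gap: 0.0342
finger_force: 15.0
```

Contact made. I'll release, back off and check.

>>> arm_command:
  plan:
    - {"tx":0,"ty":0,"tz":0,"turn":0,"hand":0.45}
    - {"tx":0,"ty":0,"tz":0,"turn":0,"hand":0.55}
    - {"tx":0,"ty":0,"tz":0,"turn":0,"hand":0.55}
    - {"tx":0,"ty":0,"tz":0,"turn":0,"hand":0.55}
    - {"tx":0,"ty":0,"tz":-2,"turn":0,"hand":0.55}
    - {"tx":0,"ty":0,"tz":-5,"turn":0,"hand":0.55}
    - {"tx":0,"ty":0,"tz":-5,"turn":0,"hand":0.65}
    - {"tx":-3.2,"ty":0,"tz":-2,"turn":-5.5,"hand":0.75}
    - {"tx":-3.2,"ty":0,"tz":0,"turn":0,"hand":0.75}
    - {"tx":0,"ty":0,"tz":0,"turn":0,"hand":0.75}
    - {"tx":0,"ty":0,"tz":0,"turn":0,"hand":0.75}

```text
time_s: 36.02
ee_pos: [0.556, -0.2706, 0.1481]
orientation: [[-1.0, -0.0, -0.001], [-0.0, 1.0, 0.001], [0.001, 0.001, -1.0]]
ft_force: [-0.6, -0.4, 0.5]
finger_gap: 0.0711
finger_force: 0.0
```

```bash
python3 - <<'E'
from h import *
s=env.state();e=np.array(s['ee_pos']);print(s['time_s'],np.round(e,4),s['finger_gap'])
im,K,T=shot('wrist');cv2.imwrite('pics/w7.png',im)
for o in marks(im,K,T,'yellow'): print(*o)
x,y=pix([.493,-.268,.028],K,T).astype(int)
m=(cv2.cvtColor(im,cv2.COLOR_BGR2GRAY)[y-32:y+32,x-32:x+32]<100).astype(np.uint8)
k=max(cv2.findContours(m,cv2.RETR_EXTERNAL,cv2.CHAIN_APPROX_NONE)[0],key=cv2.contourArea)+[x-32,y-32]
print(cv2.minAreaRect(planar(k,.028,K,T)))
E
```

```text
36.025 [ 0.556  -0.2706  0.1481] 0.07110619883938597
[ 492.6 -268. ] 3214 74.0 [57.7 57.9]
[ 465.5 -363.6] 3247 53.0 [68.6 61.2]
((493.5049133300781, -259.3158874511719), (17.283079147338867, 34.729766845703125), 84.6239013671875)
```

View pics/w7.png

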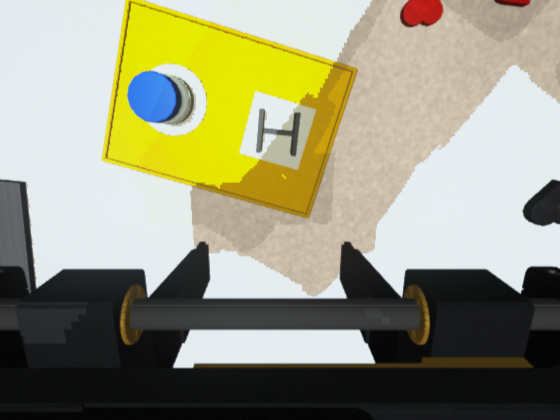

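The trivet stands upright on the square at about (278,132). The dark contour was split, so I'll remeasure with a softer threshold.

```bash
python3 - <<'E'
from h import *
im,K,T=shot('wrist');x,y=278,131
for th in (120,140):
    m=(im[y-32:y+32,x-30:x+30,2]<th).astype(np.uint8)
    ks=[k for k in cv2.findContours(m,cv2.RETR_EXTERNAL,cv2.CHAIN_APPROX_NONE)[0] if cv2.contourArea(k)>15]
    print(th,cv2.minAreaRect(planar(np.vstack(ks)+[x-30,y-32],.028,K,T)))
E
```

```text
120 ((492.76409912109375, -266.6734619140625), (32.75839614868164, 34.74239730834961), 84.6308364868164)
140 ((492.64361572265625, -267.057373046875), (34.00987243652344, 34.921852111816406), 84.29946899414062)
```

>>> arm_command:
  plan:
    - {"tx":-0.8,"ty":5.45,"tz":0,"turn":0,"hand":0.75}
    - {"tx":-0.8,"ty":5.45,"tz":0,"turn":0,"hand":0.75}
    - {"tx":-0.8,"ty":5.45,"tz":0,"turn":0,"hand":0.75}
    - {"tx":-0.8,"ty":5.45,"tz":0,"turn":0,"hand":0.75}
    - {"tx":-0.8,"ty":5.45,"tz":0,"turn":0,"hand":0.75}
    - {"tx":-0.8,"ty":5.45,"tz":0,"turn":0,"hand":0.75}
    - {"tx":-0.8,"ty":5.45,"tz":0,"turn":0,"hand":0.75}
    - {"tx":0,"ty":0,"tz":0,"turn":0,"hand":0.75}
    - {"tx":0,"ty":0,"tz":0,"turn":0,"hand":0.75}

```text
time_s: 37.25
ee_pos: [0.6123, 0.1101, 0.1486]
orientation: [[-1.0, -0.0, -0.001], [-0.0, 1.0, -0.0], [0.001, -0.0, -1.0]]
ft_force: [0.6, -0.4, -0.4]
finger_gap: 0.0715
finger_force: 0.0
```

```bash
python3 - <<'E'
from h import *
s=env.state();e=np.array(s['ee_pos']);print(s['time_s'],np.round(e,4),s['finger_gap'])
im,K,T=shot('wrist')
hsv=cv2.cvtColor(im,cv2.COLOR_BGR2HSV);m=cv2.inRange(hsv,(3,90,40),(20,255,255));m[230:]=0
for k in cv2.findContours(m,cv2.RETR_EXTERNAL,cv2.CHAIN_APPROX_NONE)[0]:
    if cv2.contourArea(k)>200:
        P=planar(k,.012,K,T);q,r=cv2.minEnclosingCircle(P);print(np.round(q,1),round(r,1),cv2.fitEllipse(P),cv2.boundingRect(k))
E
```

```text
37.25 [0.6123 0.1101 0.1486] 0.07150278695747835
[550.7 110.2] 22.6 ((550.6292724609375, 110.1762924194336), (44.11909484863281, 44.39235305786133), 178.19635009765625) (249, 107, 51, 53)
```

>>> arm_command:
  plan:
    - {"tx":3.08,"ty":-0.05,"tz":0,"turn":0,"hand":0.75}
    - {"tx":3.08,"ty":0,"tz":1,"turn":0,"hand":0.75}
    - {"tx":0,"ty":0,"tz":5,"turn":0,"hand":0.75}
    - {"tx":0,"ty":0,"tz":4.5,"turn":0,"hand":0.75}
    - {"tx":0,"ty":0,"tz":2.5,"turn":0,"hand":0.75}
    - {"tx":0,"ty":0,"tz":1.0,"turn":0,"hand":0.75}
    - {"tx":0,"ty":0,"tz":0.4,"turn":0,"hand":0.75}
    - {"tx":0,"ty":0,"tz":0,"turn":0,"hand":0.65}
    - {"tx":0,"ty":0,"tz":0,"turn":0,"hand":0}
    - {"tx":0,"ty":0,"tz":0,"turn":0,"hand":0}
    - {"tx":0,"ty":0,"tz":0,"turn":0,"hand":0}
    - {"tx":0,"ty":0,"tz":0,"turn":0,"hand":0}
    - {"tx":0,"ty":0,"tz":0,"turn":0,"hand":0}
  grip_force: 12

```text
time_s: 38.92
ee_pos: [0.5514, 0.1102, 0.0052]
orientation: [[-1.0, -0.0, 0.001], [-0.0, 1.0, 0.0], [-0.001, 0.0, -1.0]]
ft_force: [-0.7, 0.5, 6.2]
finger_gap: 0.0437
finger_force: 12.0
```

>>> arm_command:
  plan:
    - {"tx":0,"ty":0,"tz":-1,"turn":0,"hand":0}
    - {"tx":0,"ty":0,"tz":-4,"turn":0,"hand":0}
    - {"tx":0,"ty":0,"tz":-5,"turn":0,"hand":0}
    - {"tx":0,"ty":0,"tz":-2,"turn":0,"hand":0}
    - {"tx":0.41,"ty":-2.7,"tz":0,"turn":0,"hand":0}
    - {"tx":0.83,"ty":-5.4,"tz":0,"turn":0,"hand":0}
    - {"tx":0.83,"ty":-5.4,"tz":0,"turn":0,"hand":0}
    - {"tx":0.83,"ty":-5.4,"tz":0,"turn":0,"hand":0}
    - {"tx":0.83,"ty":-5.4,"tz":0,"turn":0,"hand":0}
    - {"tx":0.83,"ty":-5.4,"tz":0,"turn":0,"hand":0}
    - {"tx":0.83,"ty":-5.4,"tz":0,"turn":0,"hand":0}
    - {"tx":0.42,"ty":-2.69,"tz":0,"turn":0,"hand":0}
    - {"tx":0,"ty":0,"tz":2,"turn":0,"hand":0}
    - {"tx":0,"ty":0,"tz":3,"turn":0,"hand":0}
    - {"tx":0,"ty":0,"tz":2.5,"turn":0,"hand":0}
    - {"tx":0,"ty":0,"tz":0,"turn":0,"hand":0}
    - {"tx":0,"ty":0,"tz":0,"turn":0,"hand":0}

```text
time_s: 41.05
ee_pos: [0.4936, -0.268, 0.0507]
orientation: [[-1.0, -0.0, 0.001], [-0.0, 1.0, -0.0], [-0.001, -0.0, -1.0]]
ft_force: [-0.5, 0.2, -0.8]
finger_gap: 0.044
finger_force: 12.0
```

```bash
python3 - <<'E'
from h import *
im,K,T=shot('side');x,y=pix([.493,-.268,.04],K,T).astype(int);print(x,y)
cv2.imwrite('pics/s8.png',cv2.resize(im[y-60:y+60,x-80:x+80],None,fx=5,fy=5,interpolation=cv2.INTER_CUBIC))
E
```

```text
351 140
```

View pics/s8.png

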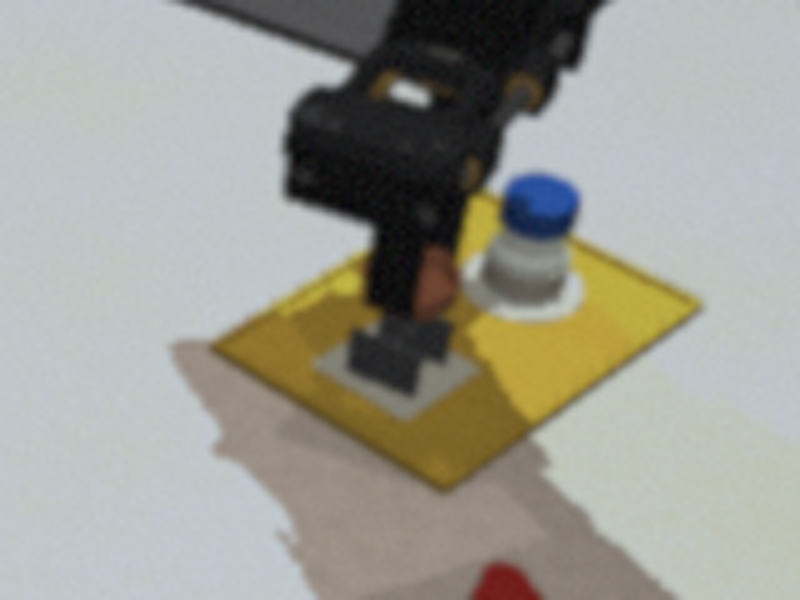

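The crop shows the dish between the fingers at (437,285), above the trivet. Whether it's level is unclear, so I'll look with the wrist camera.

```bash
python3 - <<'E'
from h import *
e=env.state()['ee_pos'];im,K,T=shot('wrist')
for P in [(-.023,0,.007),(.023,0,.007),(-.021,0,-.005)]: print(P,pix(np.array(e)+P,K,T).round())
cv2.imwrite('pics/w8.png',cv2.resize(im[170:320,175:375],None,fx=4,fy=4,interpolation=cv2.INTER_CUBIC))
E
```

```text
(-0.023, 0, 0.007) [273. 226.]
(0.023, 0, 0.007) [273. 306.]
(-0.021, 0, -0.005) [273. 222.]
```

View pics/w8.png

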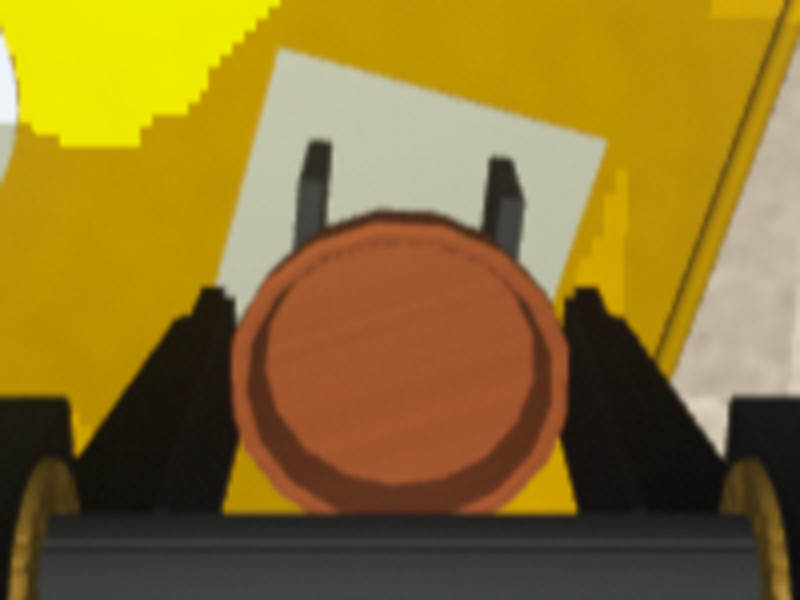

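The rim and base edge sit where a level dish would show (predicted rows 226 and 222, seen at about 225), so it's level. I'll lower it.

>>> arm_command:
  plan:
    - {"tx":0.03,"ty":0.03,"tz":0.8,"turn":0,"hand":0}
    - {"tx":0,"ty":0,"tz":0.5,"turn":0,"hand":0}
    - {"tx":0,"ty":0,"tz":0.2,"turn":0,"hand":0}
    - {"tx":0,"ty":0,"tz":0.1,"turn":0,"hand":0}
    - {"tx":0,"ty":0,"tz":0.1,"turn":0,"hand":0}
    - {"tx":0,"ty":0,"tz":0,"turn":0,"hand":0}
    - {"tx":0,"ty":0,"tz":0,"turn":0,"hand":0}

```text
time_s: 42.02
ee_pos: [0.493, -0.2675, 0.0332]
orientation: [[-1.0, -0.0, 0.0], [-0.0, 1.0, -0.0], [-0.0, -0.0, -1.0]]
ft_force: [-1.6, 0.7, 5.3]
finger_gap: 0.0443
finger_force: 12.0
```

Contact at the expected height. I'll open gently, back off and check.

>>> arm_command:
  plan:
    - {"tx":0,"ty":0,"tz":0,"turn":0,"hand":0.52}
    - {"tx":0,"ty":0,"tz":0,"turn":0,"hand":0.6}
    - {"tx":0,"ty":0,"tz":0,"turn":0,"hand":0.65}
    - {"tx":0,"ty":0,"tz":0,"turn":0,"hand":0.65}
    - {"tx":0,"ty":0,"tz":-2,"turn":0,"hand":0.65}
    - {"tx":0,"ty":0,"tz":-5,"turn":0,"hand":0.7}
    - {"tx":0,"ty":0,"tz":-5,"turn":0,"hand":0.7}
    - {"tx":-3.2,"ty":0,"tz":-2,"turn":0,"hand":0.7}
    - {"tx":-3.2,"ty":0,"tz":0,"turn":0,"hand":0.7}
    - {"tx":0,"ty":0,"tz":0,"turn":0,"hand":0.7}
    - {"tx":0,"ty":0,"tz":0,"turn":0,"hand":0.7}

```text
time_s: 43.4
ee_pos: [0.5561, -0.2672, 0.1722]
orientation: [[-1.0, -0.0, -0.001], [-0.0, 1.0, 0.001], [0.001, 0.001, -1.0]]
ft_force: [-0.4, -0.3, 0.2]
finger_gap: 0.0662
finger_force: 0.0
```

```bash
python3 - <<'E'
from h import *
s=env.state();print(s['time_s'],np.round(s['ee_pos'],4))
im,K,T=shot('wrist')
hsv=cv2.cvtColor(im,cv2.COLOR_BGR2HSV);m=cv2.inRange(hsv,(3,90,40),(18,255,255));m[230:]=0;m[:,:220]=0;m[:,340:]=0
for k in cv2.findContours(m,cv2.RETR_EXTERNAL,cv2.CHAIN_APPROX_NONE)[0]:
    if cv2.contourArea(k)>200:
        P=planar(k,.040,K,T);print(cv2.fitEllipse(P),cv2.boundingRect(k))
for o in marks(im,K,T,'yellow'): print(*o)
im2,K2,T2=shot('side');x,y=pix([.493,-.268,.04],K2,T2).astype(int)
a=cv2.resize(im[60:210,180:380],(400,300),interpolation=cv2.INTER_CUBIC);b=cv2.resize(im2[y-45:y+45,x-60:x+60],(400,300),interpolation=cv2.INTER_CUBIC)
t,_,_=shot('top')
cv2.imwrite('pics/end.png',np.vstack([np.hstack([a,b]),cv2.resize(t[130:310,90:460],(800,300))]))
E
```

```text
43.4 [ 0.5561 -0.2672  0.1722]
((492.172119140625, -266.8223571777344), (43.93301773071289, 44.045127868652344), 174.35598754882812) (249, 105, 51, 53)
[ 492.6 -268. ] 3224 74.0 [57.9 58. ]
[ 465.7 -363. ] 3195 43.0 [65.2 63. ]
```

View pics/end.png

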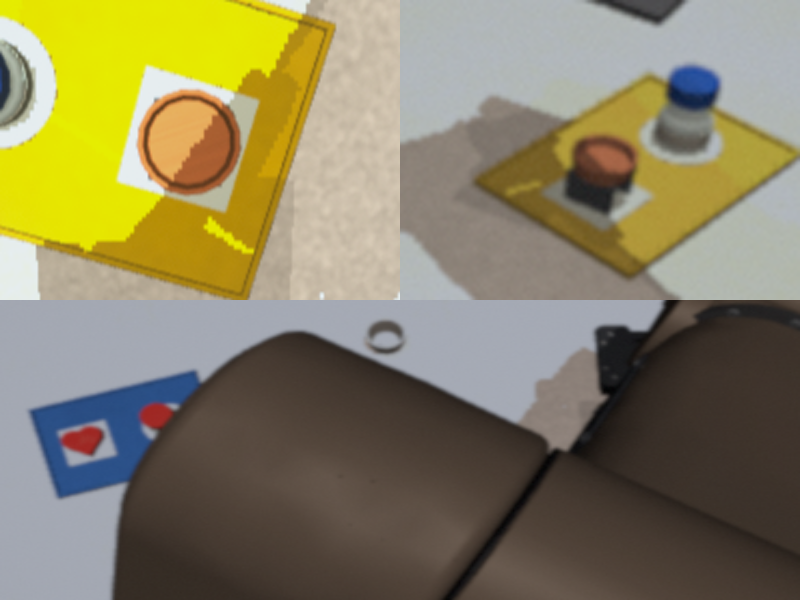

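The dish sits level on the trivet, at (189,140) in the close crop, and its centre is within 0.5 mm of the trivet's. Both kits are in place and the gripper is clear, so I'm handing in.

```bash
python3 -c "
from station import env
print(env.finish_job())"
```

```text
the job is handed in; nothing more can be done
None
```

Both kits are made up and the job was handed in at about 43 s: each item measured within about 1.5 mm of its mark, the dish is level on the trivet, and I moved none of the bystanders.

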